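# Take the big battery pack out of the bench charger

### The job

The big cordless-drill battery pack (the one with the long top) has finished charging: pinch its two side catches together, lift it straight up out of its charger bay and finish still holding it by the catches, upright and at rest, about 10 cm clear above the charger. Do not put it down or let go of it; leave the small pack seated in its bay and the drill, tape roll and bottle where they are.

Things in the scene. Friction and masses are not known exactly. Their poses are not given: they have to be found in the camera images.
- charger: Grey two-bay bench charger screwed to the counter: 120 mm along its x, 230 mm along its y, flat top 50 mm above the counter. Origin: centre of its underside, z up. Wells 41 mm deep for the pack stems open in the top at y = +50 and -50 mm; one holds the big pack, the other the small one; which is which varies.
- big_pack: The pack to take: black, 0.27 to 0.47 kg, stem-down in a bay. Origin: centre of the stem's underside (12 mm above the counter when seated); z up, x through its two catches, y along its long top. Stem z 0-38 mm in the bay; neck 44 x 44 mm, z 38-76, its foot resting on the charger top; top block 41 (x) by 78 mm (y) up to z 89 mm. About 1 mm of side play; lifts only with both catches in 3-4 mm.
- big_pack_grip (a point): Point on the big pack's axis midway between its two catches, at z = 63 mm on the pack: 25 mm above the charger top and 26 mm below the pack's top when seated. Axes as the pack's.
- big_pack_catch_near (a joint): Press-in (m) of the catch on the big pack's -x side: 0 out (latched), 0.005 flush, stop 0.006. Grey ribbed button 11 mm wide (y), z 52-74 mm on the pack, 5 mm proud of the neck: 54 mm over both at rest, 44 mm when flush and the fingers bear on the neck. Slides straight in on a spring, 1.8 N/mm (9 N flush), springs back when let go; its tongue hooks under a lip inside the bay.
- big_pack_catch_far (a joint): The same for the other catch, facing it, on the big pack's +x side.
- small_pack: The other pack, to be left seated: the same stem, neck, catches and height, but its top is only 48 mm along y; 0.17 kg. Origin at the centre of the underside of its stem, z up.
- drill: Black drill-driver without battery, lying on its side on the counter, about 175 mm long (own x, chuck to +x), handle to -y 145 mm, 56 mm high. Origin under the motor housing, z up.
- tape_roll: Roll of paper tape lying flat, 70 mm across, 25 mm high, hole 40 mm. Origin: centre of its underside.
- cleaner: White bottle of ball cleaner, 60 mm across, 170 mm high, standing. Origin: centre of its underside.

How it is judged (in metres and radians):
On the way, in this order (a step that is already met when the one before it is completed fails the run):
1. both catches of the big pack are pinched in by the fingers (each at least 2.5 mm) while it still sits in its bay (value of joint each of big_pack_catch_near, big_pack_catch_far above 0.0025 m and contact force between the fingers and big_pack above 3 N and height (world z) of big_pack below 0.018 m), for 0.1 s.
2. the big pack is out of the bay, in the fingers (height (world z) of big_pack above 0.06 m and contact force between the fingers and big_pack above 3 N and contact force between big_pack and charger below 0.5 N), for 0.1 s.
At the end, for the whole second after the job is handed in: Big pack at rest in the fingers, both catches in over 2.5 mm, stem 50-200 mm above the charger top and within 120 mm of its centre, upright within 15 degrees, touching neither charger nor small pack; small pack seated (raised under 4 mm); drill, tape, bottle within 30 mm of their start (height (world z) of big_pack between 0.1 and 0.25 m and horizontal distance between big_pack and charger below 0.12 m and angle between big_pack's own z axis and vertical below 0.26 rad and linear speed of big_pack below 0.03 m/s and contact force between the fingers and big_pack above 3 N and value of joint each of big_pack_catch_near, big_pack_catch_far above 0.0025 m and contact force between big_pack and charger below 0.5 N and contact force between big_pack and small_pack below 0.5 N and height (world z) of small_pack below 0.016 m and angle between small_pack's own z axis and vertical below 0.1 rad and distance of each of drill, tape_roll, cleaner from where it was at the start of the episode below 0.03 m); the arm keeps its last pose, push and grip.
It fails at once if the small pack is pulled out of its bay (height (world z) of small_pack above 0.02 m).
It fails at once if the drill is shoved (distance of drill from where it was at the start of the episode above 0.03 m).
It fails at once if the tape roll is shoved (distance of tape_roll from where it was at the start of the episode above 0.03 m).
It fails at once if the bottle is shoved or knocked over (distance of cleaner from where it was at the start of the episode above 0.03 m).
It also fails if it takes over 32 s, if anything falls off the work surface, if the arm or the gripper's body presses on something with over 40 N, if the wrist force passes 120 N, or if a joint passes its speed limit or range.

### The arm

A 6-joint arm with a two-finger parallel gripper is mounted at the origin on the work surface. World frame = base frame: x ahead of the robot, y to its left, z up, the work surface at z = 0. Lengths are in mm, angles in rad, forces in N, time in s.
With the tool pointing down it reaches from about 250 to 725 mm from the base axis. Payload 9.7 kg.
Tool frame: the origin (TCP) lies midway between the tips of the shut fingers; the grasp point (between the pads) lies 19 mm behind it; z points along the fingers, y is the line along which they close (so a half turn about z gives the same grasp; the last joint's range is limited). The gripper opens to 85 mm and grips with 20 to 120 N. Pads are 22 mm wide; open, the fingers measure 114 mm over their backs; the gripper's body (76 mm by 85 mm) begins 54 mm behind the grasp point. The pads swing forward as they close: fully open they stand 13 mm farther back than shut.
Start: joints at [-1.17, 0.087, 0.176, 1.66, 0, 1.571], TCP at [214.582, -506.41, 231.284] pointing down, gripper open.
Joint ranges: [-3.13, 3.13], [-0.85, 1.81], [-1.15, 1.24], [-2.2, 2.28], [-1.44, 1.52], [-3.14, 3.14]. Speed limits (rad/s): [2.22, 2.22, 2.57, 3.14, 3.14, 3.14].

### API

Orientations are given as a unit quaternion [w, x, y, z].
In Python, from rig import manip gives the robot as it stands.
- The arm moves only by the tool drive_tool, never from a script. Its argument "deltas" is text: rows parted by semicolons, each of 5 numbers parted by spaces: the closure, from -1 (fully open) to 1 (shut), then the shift along the world's x, y, z as a fraction of full scale, then the turn about the world's z as a fraction of full scale. In form: claw dx dy dz twist; .... A call has exactly 5 rows; each row is the pose to reach, as a shift and turn from the pose commanded when the call began, turning the shorter way round; what a row does not reach only later rows make up. Full scale, the value 1, is 0.12 m for a shift and 180 degrees for a turn. A row lasts 1/12 s, in which the tool goes at most 41.7 mm and 7.16 degrees, less where a joint would pass 70% of its speed; a pose out of reach is approached as far as the arm can. A call with a number of a shift or a turn outside -1 to 1 is refused whole. A call with a gripper value outside its range is refused whole. The fingers move at their own pace and stop on an object; the grip force is fixed at half the most. Time passes only in rows, so rows that repeat a pose let the fingers close, or fill a call up. It gives the time, the measured TCP pose, the force, the opening and the grip force at its end, in the units of the state.
- manip.observe(): the state, without advancing time (a new reading comes with each control period).
- manip.snapshot(name): name is "scene" or "side" or "wrist"; returns a dict with "pixels" (420x560x3 uint8, blue, green, red), "camera_matrix" (3x3 intrinsics, pixels), "view" (4x4, takes a point from world to camera coordinates). Camera axes: x right, y up, looking along -z (the intrinsics and any distortion apply to the point x, -y, -z); pixel columns grow to the right and rows downward; lengths in mm; the calibration is good to about 2 mm. A picture is of the moment at which its call begins. There is no depth.
- manip.hand_in(): hands the job in; it is judged then, once.
The state is a dict: "clock": time; "joint_positions": joint angles; "qvel": joint speeds; "joint_torque": joint torques, N m; "eef_pos": TCP position; "tool_rot": TCP orientation; "ft_force": force on the tool from outside, world axes, zero at the start; "moment": the same for the moment, N m; "gripper_width": finger opening in mm; "gripper_force": force on a finger pad.
Only numpy, scipy, OpenCV 4.12 (cv2) and the standard library are available. Lean on these libraries where they do the work, as an engineer would, in place of code of your own. Each camera call takes 0.05 s, during which the arm holds its last target. There are 200 camera calls.

## Working session

There is one attempt and no reset: what is moved stays moved. The work goes in short steps, Python scripts to look and compute and a tool call to move; the robot and the scene stay as the last step left them, time stands still between calls to the robot, and variables do not carry over. Pictures are saved under pics/ and viewed, at most 10 in all, crops included, and the job is handed in when it is done.

Besides the shell and the picture viewer there is one more tool, called after "Call:" by a JSON object that holds its "op" and its "data". drive_tool: Moves the arm, as the interface text tells. Shift numbers are shares of 0.12 m and turn numbers shares of 180 degrees, none past 1 either way. Its arguments: {"type":"object","properties":{"deltas":{"type":"string"}},"required":["deltas"]}

```bash
mkdir -p pics
python3 - <<'E'
from rig import manip
import cv2,json,numpy as np
s=manip.observe(); print({k:np.round(v,3).tolist() for k,v in s.items()})
d={}
for n in ["scene","side","wrist"]:
    r=manip.snapshot(n); cv2.imwrite(f"pics/{n}0.png",r["pixels"])
    d[n]=dict(K=np.array(r["camera_matrix"]).tolist(),V=np.array(r["view"]).tolist()); print(n,np.round(r["camera_matrix"],1).tolist(),np.round(r["view"],3).tolist(),[k for k in r])
json.dump(d,open("cal0.json","w"))
E
```

```text
{'clock': 0.0, 'joint_positions': [-1.17, 0.087, 0.175, 1.66, -0.0, 1.571], 'qvel': [0.0, -0.001, -0.001, 0.001, -0.001, -0.001], 'joint_torque': [-0.001, -52.038, 46.481, 0.016, -0.0, 0.0], 'eef_pos': [214.498, -506.191, 230.564], 'tool_rot': [-0.001, 0.98, 0.199, -0.0], 'ft_force': [0.069, 0.038, 0.229], 'moment': [-0.001, 0.012, 0.025], 'gripper_force': 0.0, 'gripper_width': 85.585}
scene [[533.0, 0.0, 285.8], [0.0, 533.0, 216.3], [0.0, 0.0, 1.0]] [[-0.754, 0.656, 0.011, 420.511], [-0.515, -0.602, 0.61, 228.422], [0.407, 0.455, 0.792, -1645.926], [0.0, 0.0, 0.0, 1.0]] ['pixels', 'camera_matrix', 'view']
side [[385.4, 0.0, 288.4], [0.0, 385.4, 209.3], [0.0, 0.0, 1.0]] [[-0.733, -0.681, -0.015, 378.117], [0.473, -0.524, 0.708, -325.959], [-0.49, 0.512, 0.706, -967.769], [0.0, 0.0, 0.0, 1.0]] ['pixels', 'camera_matrix', 'view']
wrist [[294.8, 0.0, 284.7], [0.0, 294.8, 206.0], [0.0, 0.0, 1.0]] [[0.39, -0.921, -0.0, -549.883], [0.872, 0.37, -0.32, 41.369], [0.294, 0.124, 0.948, -380.72], [0.0, 0.0, 0.0, 1.0]] ['pixels', 'camera_matrix', 'view']
```

View pics/scene0.png

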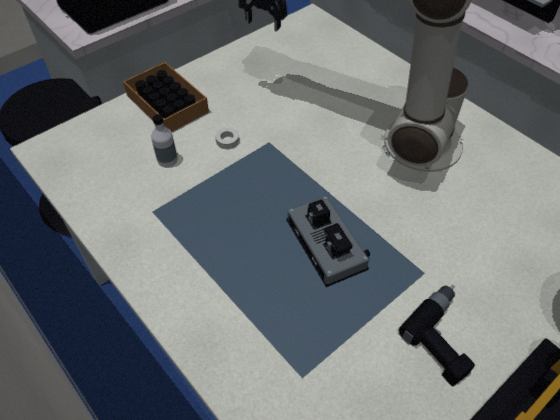

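View pics/side0.png

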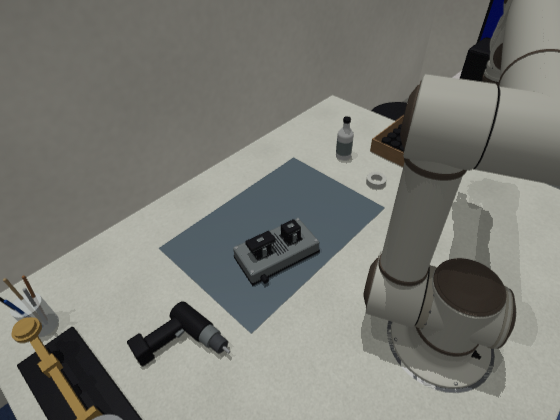

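The big pack is at about (338,240) in the scene view and (262,244) in the side view. The small one is at (318,211) and (290,231). I'll enlarge both views.

Run:
```python
import cv2,numpy as np
a=cv2.imread("pics/scene0.png")[190:290,280:380]; b=cv2.imread("pics/side0.png")[210:290,228:328]
a=cv2.resize(a,None,fx=6,fy=6,interpolation=cv2.INTER_CUBIC); b=cv2.resize(b,None,fx=7,fy=7,interpolation=cv2.INTER_CUBIC)
g=lambda i:np.uint8(255*(i/255.)**.6)
cv2.imwrite("pics/sc.png",g(a));cv2.imwrite("pics/sd.png",g(b))
```

```text
(no output)
```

View pics/sc.png

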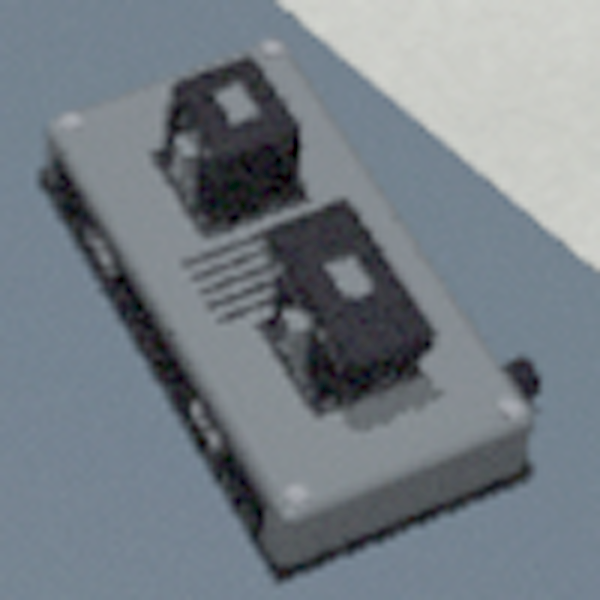

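View pics/sd.png

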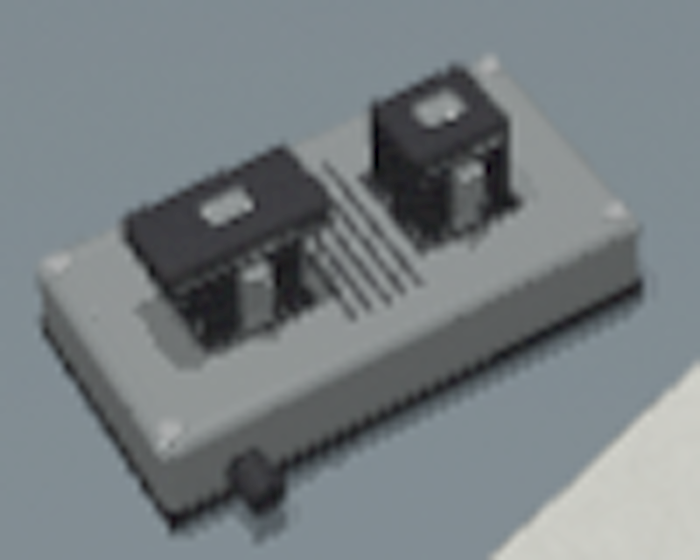

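```bash
cat > fit.py <<'E'
import json,numpy as np
from scipy.optimize import least_squares
def proj(c,P):
    K,V=np.array(c["K"]),np.array(c["V"]); p=np.c_[P,np.ones(len(P))]@V.T
    q=np.c_[p[:,0],-p[:,1],-p[:,2]]@K.T; return q[:,:2]/q[:,2:]
E
python3 - <<'E'
from fit import *
d=json.load(open("cal0.json"))
S=np.array([[350,276],[237,103],[512,408],[295,496],[272,47],[70,120]]);S=(S+.5)/6-.5+[280,190]
D=np.array([[228,207],[440,107],[168,433],[55,262],[616,209],[488,64]]);D=(D+.5)/7-.5+[228,210]
def pts(p):
    x,y,t,a,b=p[:5]
    L=np.array([[0,50,101],[0,-50,101],[a,b,50],[-a,b,50],[a,-b,50],[-a,-b,50]])
    c,s=np.cos(t),np.sin(t); L[:,:2]=L[:,:2]@np.array([[c,s],[-s,c]]); return L+[x,y,0]
def f(p,n):
    P=pts(p); return np.r_[(proj(d["scene"],P)-S).ravel(),(proj(d["side"],P)-D).ravel()][n]
best=None
for t in np.arange(-3,3.2,.7):
  for sg in (1,-1):
    r=least_squares(f,[450,0,t,sg*50,100],args=(slice(None),))
    if best is None or r.cost<best.cost: best=r
print(best.x,best.cost); print(np.round(best.fun.reshape(2,6,2),1).tolist())
print("labels",pts(best.x)[:2])
for n in (slice(0,12),slice(12,24)):
    r=least_squares(f,best.x,args=(n,)); print(r.x,pts(r.x)[0])
E
```

```text
[ 4.89980479e+02  8.10974511e+01 -2.74822700e-01 -5.06291481e+01
  1.06775548e+02] 1.337960403649879
[[[-0.3, 0.0], [-0.4, -0.2], [-0.3, -0.1], [-0.1, -0.1], [-0.4, -0.1], [-0.5, 0.1]], [[-0.4, 0.3], [-0.2, 0.5], [-0.0, 0.3], [0.1, 0.5], [0.2, 0.8], [0.1, 0.5]]]
labels [[503.54929346 129.22111749 101.        ]
 [476.41166395  32.97378472 101.        ]]
[ 4.89524055e+02  8.17940046e+01 -2.78099106e-01 -5.06609556e+01
  1.06775992e+02] [503.25046976 129.87295587 101.        ]
[ 4.91163343e+02  7.96781065e+01 -2.69116810e-01 -5.06375798e+01
  1.07063167e+02] [504.45735045 127.87841121 101.        ]
```

Call:
{"op": "drive_tool", "data": {"deltas": "-1 0.08 0.176 0 0.01; -1 0.16 0.352 0 0.02; -1 0.24 0.528 0 0.03; -1 0.32 0.704 0 0.04; -1 0.4 0.88 0 0.05"}}

```text
clock: 0.57
eef_pos: [262.8, -399.8, 231.0]
tool_rot: [-0.0, 0.961, 0.276, -0.0]
ft_force: [-0.9, -0.3, 0.2]
gripper_width: 85.4
gripper_force: 0.0
```

Call:
{"op": "drive_tool", "data": {"deltas": "-1 0.08 0.176 0 0.01; -1 0.16 0.352 0 0.02; -1 0.24 0.528 0 0.03; -1 0.32 0.704 0 0.04; -1 0.4 0.88 0 0.05"}}

```text
clock: 0.98
eef_pos: [310.8, -294.1, 231.2]
tool_rot: [-0.0, 0.937, 0.351, -0.0]
ft_force: [-0.2, -0.1, 0.4]
gripper_width: 85.1
gripper_force: 0.0
```

Call:
{"op": "drive_tool", "data": {"deltas": "-1 0.08 0.176 0 0.01; -1 0.16 0.352 0 0.02; -1 0.24 0.528 0 0.03; -1 0.32 0.704 0 0.04; -1 0.4 0.88 0 0.05"}}

```text
clock: 1.4
eef_pos: [358.8, -188.5, 231.2]
tool_rot: [-0.0, 0.906, 0.423, -0.0]
ft_force: [0.7, -0.3, 0.2]
gripper_width: 85.4
gripper_force: 0.0
```

Call:
{"op": "drive_tool", "data": {"deltas": "-1 0.08 0.176 0 0.01; -1 0.16 0.352 0 0.02; -1 0.24 0.528 0 0.03; -1 0.32 0.704 0 0.04; -1 0.4 0.88 0 0.05"}}

```text
clock: 1.82
eef_pos: [406.8, -82.9, 231.2]
tool_rot: [-0.0, 0.87, 0.493, -0.0]
ft_force: [0.0, -0.8, 0.9]
gripper_width: 85.6
gripper_force: 0.0
```

Call:
{"op": "drive_tool", "data": {"deltas": "-1 0.08 0.176 0 0.01; -1 0.16 0.352 0 0.02; -1 0.24 0.528 0 0.03; -1 0.32 0.704 0 0.04; -1 0.4 0.88 0 0.05"}}

```text
clock: 2.23
eef_pos: [454.8, 22.8, 231.1]
tool_rot: [-0.0, 0.829, 0.56, -0.0]
ft_force: [0.7, -0.5, -0.2]
gripper_width: 85.3
gripper_force: 0.0
```

Call:
{"op": "drive_tool", "data": {"deltas": "-1 0.1 0.22 0 0.01; -1 0.2 0.44 0 0.02; -1 0.3 0.66 0 0.03; -1 0.4 0.88 0 0.035; -1 0.4 0.88 0 0.035"}}

```text
clock: 2.65
eef_pos: [503.7, 130.7, 230.0]
tool_rot: [-0.001, 0.796, 0.605, -0.0]
ft_force: [0.5, -0.6, -0.4]
gripper_width: 85.0
gripper_force: 0.0
```

Run:
```python
from rig import manip
import cv2,json,numpy as np
s=manip.observe(); print({k:np.round(s[k],3).tolist() for k in ("clock","eef_pos","tool_rot","joint_positions")})
r=manip.snapshot("wrist"); i=r["pixels"]
json.dump(dict(K=np.array(r["camera_matrix"]).tolist(),V=np.array(r["view"]).tolist()),open("calw.json","w"))
from fit import proj
c=json.load(open("calw.json")); print(proj(c,np.array([[503.5,129.2,101],[476.4,33,101]])))
cv2.imwrite("pics/w1raw.png",i)
cv2.imwrite("pics/w1.png",cv2.resize(np.uint8(255*(i/255.)**.6),(800,600),interpolation=cv2.INTER_CUBIC))
```

```text
{'clock': 2.65, 'eef_pos': [503.727, 130.727, 230.017], 'tool_rot': [-0.001, 0.796, 0.605, -0.0], 'joint_positions': [0.253, 0.016, 0.1, 1.655, 0.001, 2.095]}
[[284.67053603 198.17159774]
 [284.31333422 287.07074371]]
```

View pics/w1.png

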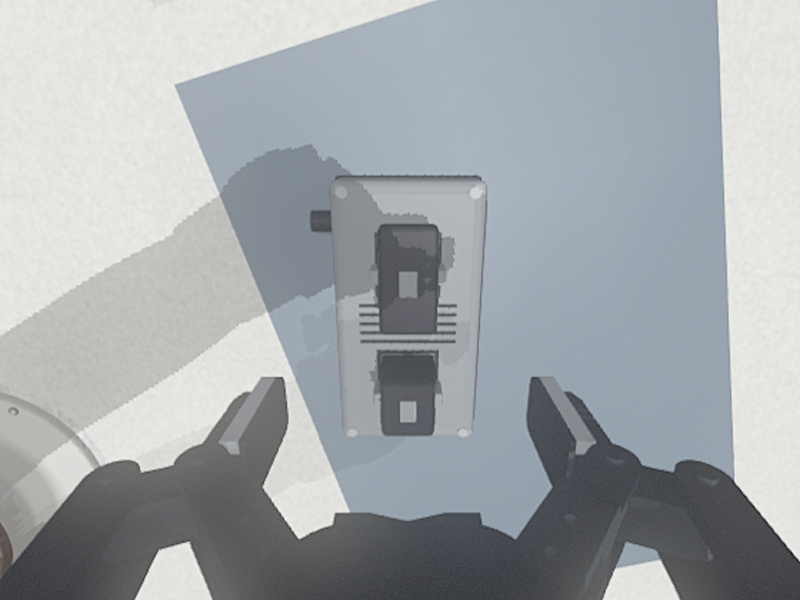

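The wrist view shows the big pack's label at (408,284) and the small one's at (408,411). Both are within 1 px of the prediction, and the yaw is aligned. I'll descend to just above the pack.

Call:
{"op": "drive_tool", "data": {"deltas": "-1 0.013 0.015 -0.2 0; -1 0.013 0.015 -0.45 0; -1 0.013 0.015 -0.7 0; -1 0.013 0.015 -0.9 0; -1 0.013 0.015 -0.9 0"}}

```text
clock: 3.12
eef_pos: [501.5, 127.6, 118.4]
tool_rot: [-0.001, 0.798, 0.603, -0.003]
ft_force: [-0.1, 0.0, -0.7]
gripper_width: 85.5
gripper_force: 0.0
```

Call:
{"op": "drive_tool", "data": {"deltas": "-1 0 0 0 0; -1 0 0 0 0; -1 0 0 0 0; -1 0 0 0 0; -1 0 0 0 0"}}

```text
clock: 3.53
eef_pos: [504.7, 129.1, 124.6]
tool_rot: [0.0, 0.797, 0.604, 0.001]
ft_force: [0.4, 0.3, -1.1]
gripper_width: 85.6
gripper_force: 0.0
```

Run:
```python
from rig import manip
import cv2,json,numpy as np
s=manip.observe(); print({k:np.round(s[k],3).tolist() for k in ("clock","eef_pos","tool_rot")})
r=manip.snapshot("wrist"); i=r["pixels"]
c=dict(K=np.array(r["camera_matrix"]).tolist(),V=np.array(r["view"]).tolist())
from fit import proj
p=s["eef_pos"]; u=np.array([.963,-.268])
print(proj(c,np.array([[503.5,129.2,101],[476.4,33,101],[p[0],p[1],101],[p[0],p[1],124]+0*p[0] if 0 else [p[0]+42.5*u[0],p[1]+42.5*u[1],124],[p[0]-42.5*u[0],p[1]-42.5*u[1],124]])))
cv2.imwrite("pics/w2.png",cv2.resize(np.uint8(255*(i/255.)**.6),(800,600),interpolation=cv2.INTER_CUBIC))
```

```text
{'clock': 3.533, 'eef_pos': [504.733, 129.064, 124.585], 'tool_rot': [0.0, 0.797, 0.604, 0.001]}
[[282.31272611 245.89357286]
 [282.67026046 368.99967349]
 [284.26785252 245.59713334]
 [361.31757258 263.90195275]
 [207.27212773 264.57209506]]
```

View pics/w2.png

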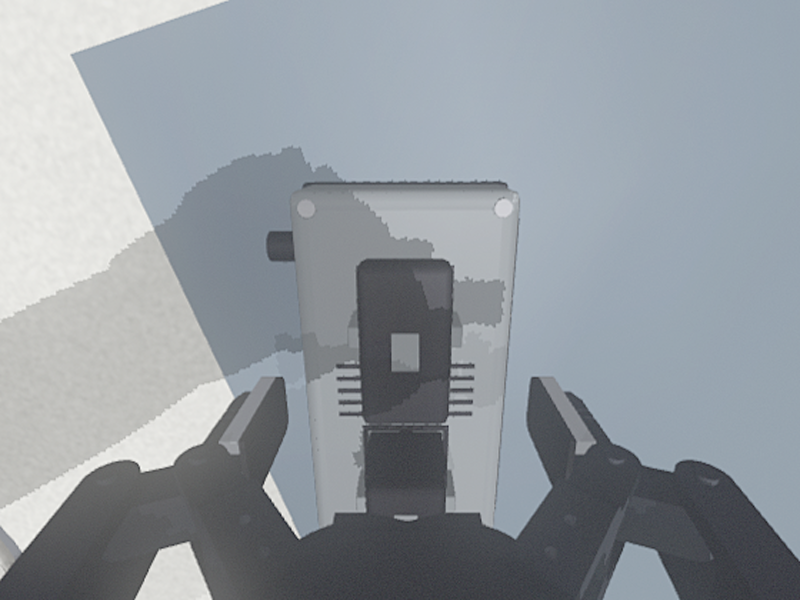

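The label is at (405,352), which puts the tool within about 1 mm of centre. I'll shift it slightly, descend and let it settle.

Call:
{"op": "drive_tool", "data": {"deltas": "-1 -0.006 0.001 -0.1 0; -1 -0.006 0.001 -0.2 0; -1 -0.006 0.001 -0.3 0; -1 -0.006 0.001 -0.4 0; -1 -0.006 0.001 -0.45 0"}}

```text
clock: 4.0
eef_pos: [502.3, 128.8, 66.4]
tool_rot: [-0.001, 0.797, 0.604, -0.001]
ft_force: [-0.2, -0.4, 0.6]
gripper_width: 85.4
gripper_force: 0.0
```

Call:
{"op": "drive_tool", "data": {"deltas": "-1 0 0 -0.05 0; -1 0 0 -0.1 0; -1 0 0 -0.13 0; -1 0 0 -0.13 0; -1 0 0 -0.13 0"}}

```text
clock: 4.42
eef_pos: [503.5, 129.1, 53.8]
tool_rot: [0.0, 0.797, 0.604, 0.0]
ft_force: [0.2, -0.1, 0.4]
gripper_width: 85.6
gripper_force: 0.0
```

Call:
{"op": "drive_tool", "data": {"deltas": "-1 0 0 0 0; -1 0 0 0 0; -1 0 0 0 0; -1 0 0 0 0; -1 0 0 0 0"}}

```text
clock: 4.83
eef_pos: [503.5, 129.1, 53.9]
tool_rot: [0.0, 0.797, 0.604, 0.0]
ft_force: [-0.5, -0.4, -0.2]
gripper_width: 85.5
gripper_force: 0.0
```

Call:
{"op": "drive_tool", "data": {"deltas": "-0.4 0 0 0 0; -0.2 0 0 0 0; 0 0 0 0 0; 1 0 0 0 0; 1 0 0 0 0"}}

```text
clock: 5.25
eef_pos: [503.8, 129.2, 54.4]
tool_rot: [0.0, 0.797, 0.604, 0.001]
ft_force: [0.4, -0.7, 5.5]
gripper_width: 43.0
gripper_force: 62.2
```

Call:
{"op": "drive_tool", "data": {"deltas": "1 0 0 0 0; 1 0 0 0 0; 1 0 0 0 0; 1 0 0 0 0; 1 0 0 0 0"}}

```text
clock: 5.67
eef_pos: [503.9, 129.2, 54.4]
tool_rot: [0.0, 0.797, 0.604, 0.001]
ft_force: [-0.4, -0.7, 5.4]
gripper_width: 43.2
gripper_force: 62.2
```

Call:
{"op": "drive_tool", "data": {"deltas": "1 0 0 0 0; 1 0 0 0 0; 1 0 0 0 0; 1 0 0 0 0; 1 0 0 0 0"}}

```text
clock: 6.08
eef_pos: [503.9, 129.2, 54.4]
tool_rot: [0.0, 0.797, 0.604, 0.001]
ft_force: [-0.2, 0.1, 4.9]
gripper_width: 42.9
gripper_force: 62.2
```

The opening is 43 mm at 62 N, so the catches are flush. I'll lift slowly and straight up, checking the force.

Call:
{"op": "drive_tool", "data": {"deltas": "1 0 0 0.02 0; 1 0 0 0.04 0; 1 0 0 0.06 0; 1 0 0 0.08 0; 1 0 0 0.1 0"}}

```text
clock: 6.5
eef_pos: [503.2, 129.1, 65.6]
tool_rot: [-0.0, 0.797, 0.604, -0.0]
ft_force: [-0.4, -0.1, -4.0]
gripper_width: 43.3
gripper_force: 61.4
```

Call:
{"op": "drive_tool", "data": {"deltas": "1 0 0 0.06 0; 1 0 0 0.12 0; 1 0 0 0.18 0; 1 0 0 0.24 0; 1 0 0 0.3 0"}}

```text
clock: 6.92
eef_pos: [503.6, 129.2, 102.7]
tool_rot: [0.0, 0.797, 0.604, 0.0]
ft_force: [-0.1, 0.2, -3.7]
gripper_width: 43.2
gripper_force: 61.5
```

Call:
{"op": "drive_tool", "data": {"deltas": "1 0 0 0.06 0; 1 0 0 0.12 0; 1 0 0 0.18 0; 1 0 0 0.24 0; 1 0 0 0.3 0"}}

```text
clock: 7.33
eef_pos: [503.4, 129.1, 138.4]
tool_rot: [-0.0, 0.797, 0.604, -0.0]
ft_force: [-1.1, -0.4, -4.7]
gripper_width: 43.1
gripper_force: 61.5
```

Call:
{"op": "drive_tool", "data": {"deltas": "1 0 0 0.08 0; 1 0 0 0.16 0; 1 0 0 0.25 0; 1 0 0 0.34 0; 1 0 0 0.4 0"}}

```text
clock: 7.75
eef_pos: [503.7, 129.2, 187.5]
tool_rot: [0.0, 0.797, 0.604, 0.001]
ft_force: [0.1, 0.2, -4.1]
gripper_width: 43.2
gripper_force: 61.5
```

Call:
{"op": "drive_tool", "data": {"deltas": "1 0 0 0.02 0; 1 0 0 0.03 0; 1 0 0 0.03 0; 1 0 0 0.03 0; 1 0 0 0.03 0"}}

```text
clock: 8.17
eef_pos: [503.2, 129.1, 188.7]
tool_rot: [-0.0, 0.797, 0.604, -0.0]
ft_force: [-0.7, 0.5, -5.3]
gripper_width: 42.7
gripper_force: 61.5
```

Call:
{"op": "drive_tool", "data": {"deltas": "1 0 0 0 0; 1 0 0 0 0; 1 0 0 0 0; 1 0 0 0 0; 1 0 0 0 0"}}

```text
clock: 8.58
eef_pos: [503.4, 129.1, 189.2]
tool_rot: [0.0, 0.797, 0.604, -0.0]
ft_force: [0.1, -0.6, -4.5]
gripper_width: 43.1
gripper_force: 61.5
```

Run:
```python
from rig import manip
import cv2,numpy as np
s=manip.observe(); print({k:np.round(s[k],3).tolist() for k in ("clock","eef_pos","ft_force","gripper_width","gripper_force","qvel")})
a=manip.snapshot("side")["pixels"][150:300,200:350]; b=manip.snapshot("scene")["pixels"][150:300,270:420]
i=cv2.resize(np.hstack([a,b]),(800,400),interpolation=cv2.INTER_CUBIC)
cv2.imwrite("pics/end.png",np.uint8(255*(i/255.)**.6))
```

```text
{'clock': 8.583, 'eef_pos': [503.411, 129.117, 189.25], 'ft_force': [0.068, -0.625, -4.459], 'gripper_width': 43.065, 'gripper_force': 61.536, 'qvel': [0.002, 0.001, 0.001, 0.0, -0.001, -0.001]}
```

View pics/end.png

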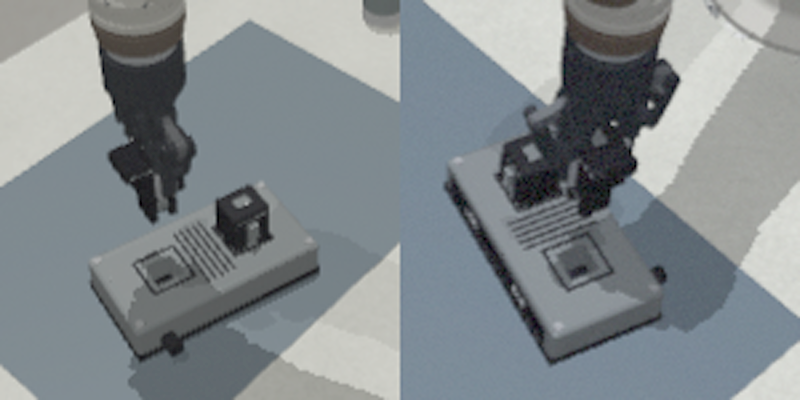

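The big pack is held upright, clear of its empty bay at (165,268) left and (578,262) right. The small pack is still seated at (243,215). The arm is at rest, so I'll hand the job in.

```bash
python3 -c "
from rig import manip
print(manip.hand_in())"
```

```text
the job is handed in; nothing more can be done
None
```

I pinched the big pack's catches flush, lifted it straight out and handed the job in with it held still and upright, about 10 cm above the charger; the small pack is still seated, and the hand-in returned no verdict.

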